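# Set the prep-day colour wheel to green

### The arm

A 7-joint arm with a two-finger parallel gripper is mounted at the origin on a cart in front of the work surface, level with it; the furniture and walls round the work are solid. World frame = base frame: x ahead of the robot, y to its left, z up, the work surface at z = 0. Lengths are in mm, angles in rad, forces in N, time in s.
With the tool pointing down it reaches from about 400 to 850 mm from the base axis. Payload 10.4 kg.
Tool frame: the origin (TCP) lies on the front face of the gripper's body, between the roots of the fingers; the fingertips stand 73 mm ahead of it and the grasp point (between the pads) lies 54 mm ahead of it; z points along the fingers, y is the line along which they close (so a half turn about z gives the same grasp; the last joint's range is limited). The gripper opens to 85 mm and grips with 20 to 120 N. Pads are 22 mm wide; open, the fingers measure 114 mm over their backs; the gripper's body (76 mm by 85 mm) begins 54 mm behind the grasp point. The pads swing forward as they close: fully open they stand 13 mm farther back than shut.
Start: joints at [1.274, 0.332, -0.065, 1.46, 0.022, 1.35, -0.088], TCP at [169.013, -601.729, 303.938] pointing down, gripper open.
Joint ranges: [-2.6, 2.6], [-0.5, 2.12], [-1.47, 1.34], [0.16, 2.42], [-1.27, 4.41], [0.06, 2.06], [-2.6, 2.6]. Speed limits (rad/s): [2.22, 2.22, 2.79, 2.79, 3.14, 3.14, 3.14].

### API

Orientations are given as a unit quaternion [x, y, z, w].
In Python, from plant import ctrl gives the robot as it stands. Calls block until the motion is done:
- ctrl.move_ptp(position, orientation): joint-space move of the TCP to a pose.
- ctrl.line_to(position, frame=None, vel=150): straight line of the TCP; frame=None keeps the orientation; vel is the mean speed in mm/s.
- ctrl.move_joints(angles): joint-space move.
- ctrl.grip(opening, newtons=None): opening from 0.0 (shut) to 1.0 (fully open); newtons is the grip in N (None keeps the last); returns when the fingers have stopped.
- ctrl.hold(seconds).
- ctrl.solve_ik(position, orientation): joint angles nearest the present ones, or None.
- ctrl.state(): the state.
- ctrl.snapshot(name): name is "scene" or "top" or "wrist"; returns the picture (384x512x3 uint8, blue, green, red); there is no depth.
- ctrl.camera_info(name): a dict with "fx", "fy", "cx", "cy" (pixels), "rvec" (rotation vector, rad) and "tvec" (3), from world to camera coordinates, as OpenCV has them; the wrist camera has in their place "mount" (4x4, takes a point from camera to tool coordinates, whose origin is the TCP and whose axes are the flange's). Camera axes: x right, y down, z forward; pixel columns grow to the right and rows downward; lengths in mm; the calibration is good to about 2 mm. A picture is of the moment at which its call begins: read the wrist's pose just before it. camera_info takes no time and is no camera call.
A pose or a line that the arm cannot do raises ctrl.IKError and nothing moves.
- ctrl.hand_in(): hands the job in; it is judged then, once.
The state is a dict: "time": time; "qpos": joint angles; "dq": joint speeds; "effort": joint torques, N m; "tool_pos": TCP position; "tcp_rot": TCP orientation; "wrist_force": force on the tool from outside, world axes, zero at the start; "torque": the same for the moment, N m; "grip_width": opening from 0.0 (shut) to 1.0 (fully open); "grasp_force": force on a finger pad.
Only numpy, scipy, OpenCV 4.12 (cv2) and the standard library are available. Lean on these libraries where they do the work, as an engineer would, in place of code of your own. Each camera call takes 0.05 s, during which the arm holds its last target. There are 200 camera calls.

### The job

Today's prep is marked green: with a fingertip, flick the lugs on the open front edge of the day marker's wheel, either way round, until it has clicked on so far that the green field stands squarely in the window of the white hood, and stop there without running past it. Only push the wheel: do not lift, tip or shove the stand, do not pick anything up, and leave the salt shaker, spice jar, onion and sauce cup where they are.

Things in the scene. Friction and masses are not known exactly. Their poses are not given: they have to be found in the camera images.
- day_marker: loose prep-day marker on the bench, 0.9 kg: grey base plate 180 x 184 x 15 mm high, white hood over the back half of a flat black wheel. Origin: underside, on the wheel's vertical axis. +x to the hood (away from the robot), +y left, z up; turned up to 0.35 rad. Plate spans x -86 to 94 mm, y -92 to 92; hood x 11 to 92 mm, y -88 to 88, 63 mm high
- window (a point): centre of the window in the hood's roof, 34 mm in marker +x from the wheel's axis, 61 mm above the bench; opening 22 x 22 mm in a dark frame; one of the wheel's seven coloured fields shows through it
- wheel_center (a point): centre of the wheel, on its axis, 44 mm above the bench. Disc radius 50 mm, from 37 to 49 mm high, hub to 55 mm. Seven radial lugs, 8 mm thick, reach to radius 74 mm, 36 to 52 mm high, 0.898 rad apart, about 46 mm clear between them at radius 60. Under the open front half of the edge there is only the base plate (top 15 mm high)
- front_gap (a point): fixed point at the open front of the wheel, 70 mm from its axis in marker -x, 44 mm above the bench. In every notch this is the middle of a gap: the lugs beside it stand 0.449 rad round on either side. Pushing a lug there takes some 2 to 3 N; past half a click a spring snaps the wheel into the next notch; before that it springs back
- day_wheel_body (a joint): turn of the wheel in rad, growing anticlockwise from above (front edge moves to marker -y, right). One click = 0.898; it rests only at whole clicks. 0 = green in the window, -1 click yellow, -2 orange, -3 red, -4 purple, -5 blue, -6 white, -7 (-6.283 rad) green again. Starts 2 to 5 clicks below 0, in a notch
- salt_shaker: salt shaker, clear with grey top, diameter 44 mm, 90 mm tall; origin at its underside; stands near the marker, to be left alone
- spice_jar: glass spice jar with red cap, diameter 45 mm, 106 mm tall; origin at its underside; to be left alone
- onion: brown onion, about 75 mm; origin at its underside; to be left alone
- sauce_cup: small steel cup of red sauce, diameter 61 mm, 35 mm tall; origin at its underside; to be left alone

How it is judged (in metres and radians):
At the end, for the whole second after the job is handed in: The wheel rests with green in the window (joint within 0.12 rad of 0 or of -6.283), the marker stands upright within 30 mm of where it stood, and the salt shaker, spice jar, onion and sauce cup are within 20 mm of where they stood ((value of joint day_wheel_body between -0.12 and 0.12 rad or value of joint day_wheel_body between -6.4032 and -6.1632 rad) and velocity of joint day_wheel_body between -0.1 and 0.1 rad/s and distance of day_marker from where it was at the start of the episode below 0.03 m and angle between day_marker's own z axis and vertical below 0.05 rad and linear speed of day_marker below 0.01 m/s and distance of each of salt_shaker, spice_jar, onion, sauce_cup from where it was at the start of the episode below 0.02 m); the robot touches nothing.
It fails at once if the wheel was run past green (value of joint day_wheel_body above 0.4937 rad or value of joint day_wheel_body below -6.7769 rad).
It fails at once if the marker was lifted or tipped (height (world z) of day_marker above 0.012 m or angle between day_marker's own z axis and vertical above 0.15 rad).
It fails at once if the marker was shoved more than 30 mm (distance of day_marker from where it was at the start of the episode above 0.03 m).
It fails at once if a bystander was moved or lifted (distance of any of salt_shaker, spice_jar, onion, sauce_cup from where it was at the start of the episode above 0.02 m).
It also fails if it takes over 42 s, if anything falls off the work surface, if the arm or the gripper's body presses on something with over 40 N, if the wrist force passes 120 N, or if a joint passes its speed limit or range.

## Working session

There is one attempt and no reset: what is moved stays moved. The work goes in short steps, each a Python script; the robot and the scene stay as the last script left them, time stands still between calls to the robot, and variables do not carry over. Pictures are saved under pics/ and viewed, at most 10 in all, crops included, and the job is handed in when it is done.

```bash
mkdir -p pics; python3 - <<'E'
from plant import ctrl
import cv2,numpy as np
for n in("scene","top"):
    im=ctrl.snapshot(n);cv2.imwrite(f"pics/{n}0.png",im);i=ctrl.camera_info(n)
    R=cv2.Rodrigues(np.array(i["rvec"]))[0];print(n,i,-R.T@np.array(i["tvec"]).ravel())
print(ctrl.state())
E
```

```text
scene {'fx': 484.52908458059215, 'fy': 484.52908458059215, 'cx': 253.83097659506956, 'cy': 192.58862014405437, 'rvec': array([ 1.12674918, -2.28508569,  1.04178358]), 'tvec': array([370.03157536, 352.09387125, 787.53968888])} [-80.08089695 507.94312566 785.29806668]
top {'fx': 410.5500567116234, 'fy': 410.5500567116234, 'cx': 254.08025504839662, 'cy': 189.55253376364868, 'rvec': array([ 2.1612689 , -2.13528372,  0.10722665]), 'tvec': array([   9.0110981 ,  563.41947617, 1153.63277851])} [ 419.26532142  -11.06385889 1213.460125  ]
{'time': 0.1, 'qpos': array([ 1.274414  ,  0.33279762, -0.06473146,  1.46085639,  0.02158675,
        1.34989343, -0.08850074]), 'dq': array([ 9.58124808e-04, -8.36576273e-04,  2.42074228e-03, -1.15978722e-03,
        2.35581900e-04,  7.58524012e-05, -1.48066552e-03]), 'effort': array([ 1.45484442e-03, -6.26743770e+01,  4.92525171e-02, -3.92428672e+01,
        1.63327582e-02,  7.00736535e-03, -5.35042773e-05]), 'tool_pos': array([ 168.94051499, -601.48178811,  303.2028628 ]), 'tcp_rot': array([ 9.90641741e-01,  1.36486428e-01, -1.02679755e-04, -6.21537239e-04]), 'wrist_force': array([-0.43604225,  0.14737027, -0.29068496]), 'torque': array([-0.0026125 ,  0.02561902,  0.01415905]), 'grasp_force': 0.0, 'grip_width': 0.9959778011884859}
```

View pics/top0.png

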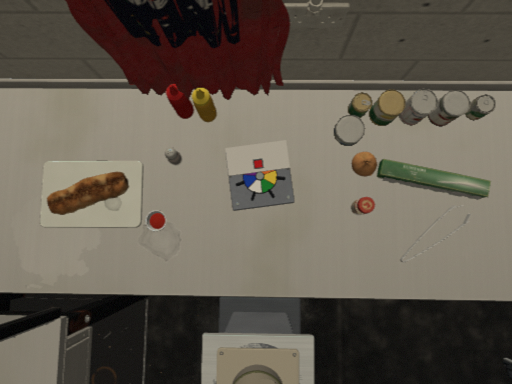

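View pics/scene0.png

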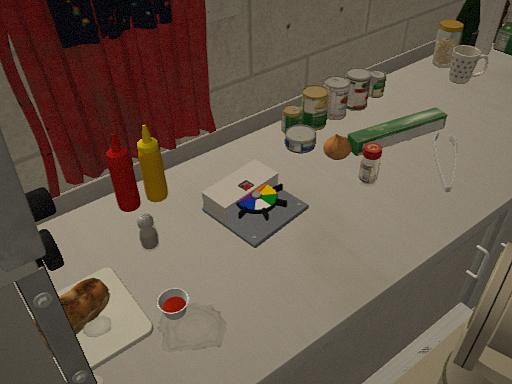

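The window at about (258,163) in the top view shows red, so the wheel needs +3 clicks, with its front edge moving right. Next I'll find the marker's pose.

```bash
cat > h.py <<'E'
from plant import ctrl
import cv2,numpy as np
from scipy.spatial.transform import Rotation as Ro
def px2w(uv,z,n="top"):
    i=ctrl.camera_info(n);R=cv2.Rodrigues(np.array(i["rvec"]))[0];t=np.array(i["tvec"]).ravel()
    d=R.T@np.array([(uv[0]-i["cx"])/i["fx"],(uv[1]-i["cy"])/i["fy"],1]);c=-R.T@t
    return (c+d*(z-c[2])/d[2])[:2]
def pose(im):
    """marker axis (world xy) and yaw: plate's grey front half + colours; hood roof"""
    hsv=cv2.cvtColor(im,cv2.COLOR_BGR2HSV)
    x0,y0=215,125; c=hsv[y0:225,x0:310]
    k=np.ones((5,5),np.uint8)
    big=lambda m:max(cv2.findContours(m,cv2.RETR_EXTERNAL,cv2.CHAIN_APPROX_NONE)[0],key=cv2.contourArea)
    m=((c[...,2]<135)|(c[...,1]>120)).astype(np.uint8)*255
    m=cv2.morphologyEx(m,cv2.MORPH_OPEN,np.ones((3,3),np.uint8))
    ct=big(m); box=cv2.boxPoints(cv2.minAreaRect(ct))+[x0,y0]
    return box,m
def win(im):
    p=im[155:172,248:268].reshape(-1,3).astype(int);q=p[np.argmax(p.max(1)-p.min(1))];return q
E
python3 - <<'E'
from h import *
im=cv2.imread("pics/top0.png");box,m=pose(im)
print(box,[px2w(b,15) for b in box])
v=cv2.resize(im[130:220,215:305],None,fx=6,fy=6,interpolation=cv2.INTER_CUBIC)
cv2.polylines(v,[((box-[215,130]+.5)*6).astype(int)],True,(255,0,255),1);cv2.imwrite("pics/c0.png",v)
E
```

```text
[[226.870821   175.14638519]
 [290.35953522 166.91635895]
 [295.00338745 202.74030304]
 [231.51467133 210.97032928]] [array([607.7100105 ,  97.35603769]), array([634.20798045, -90.08798012]), array([ 528.09257  , -103.9263215]), array([501.79338269,  81.46939213])]
```

View pics/c0.png

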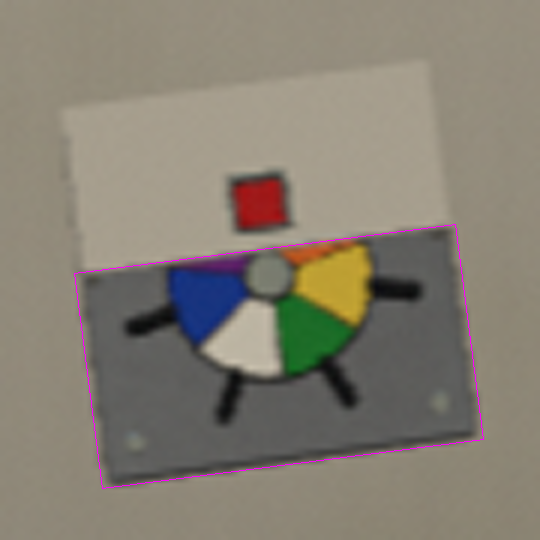

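The crop confirms red in the window. The hub is at about (259.8,175.7), two front lugs straddle the front gap, and the plate's front edge fits well. I'll cross-check with the hub and window, then do one click.

```bash
cat >> h.py <<'E'
def axis(im):
    b,_=pose(im); b=b[np.argsort(b[:,1])][2:]; b=b[np.argsort(b[:,0])]
    L,R=px2w(b[0],15),px2w(b[1],15); d=L-R; yaw=np.arctan2(-d[0],d[1])
    return (L+R)/2+85*np.array([np.cos(yaw),np.sin(yaw)]),yaw
RAD=68
def P(c,yaw,a,z,r=RAD):
    """tool pose: fingertip at angle a past the front gap (anticlockwise); tool y radial"""
    t=yaw+np.pi+a; p=np.array([c[0]+r*np.cos(t),c[1]+r*np.sin(t),z+73])
    rad=t-np.pi   # radial line, pointing inward
    y=np.array([np.cos(rad),np.sin(rad),0]);zz=np.array([0,0,-1.]);x=np.cross(y,zz)
    q=[Ro.from_matrix(np.c_[s*x,s*y,zz]) for s in(1,-1)]
    return p,q
def tool(c,yaw,a,z,s,r=RAD):
    p,q=P(c,yaw,a,z,r); return p,q[s].as_quat()
E
python3 - <<'E'
from h import *
im=cv2.imread("pics/top0.png");c,y=axis(im);print(c,y,"hub",px2w((259.8,175.7),55))
w=px2w((258.3,163.6),61);print("win",w,"pred",c+34*np.array([np.cos(y),np.sin(y)]))
for s in(0,1):
  for a in(0,.45,.9):
    print(s,a,ctrl.solve_ik(*tool(c,y,a,30,s)))
E
```

```text
[599.10045769   0.70963961] 0.14091417392038572 hub [ 6.00766934e+02 -4.39302327e-01]
win [634.6693405    4.18831009] pred [632.76345022   5.48488133]
0 0 [ 0.66446184  0.49290886 -0.87207245  1.87435397  0.4501719   0.98388331
 -0.26525508]
0 0.45 [ 0.63641909  0.48378047 -0.77915215  1.84648026  0.40531229  0.97711675
  0.27335543]
0 0.9 [ 0.61546658  0.51552786 -0.72730648  1.78586702  0.40179186  0.99387503
  0.76970434]
1 0 [-0.98593599  0.64916974  1.16311036  1.95462555 -0.70756448  1.02330574
 -2.49375221]
1 0.45 [-0.78962856  0.53736427  0.95509009  1.91922363 -0.53412129  0.9628759
 -2.1326387 ]
1 0.9 [ 0.50098807  0.47378667 -0.58024932  1.79172965  0.30862125  0.96756341
 -2.3066805 ]
```

```bash
cat >> h.py <<'E'
def click(c,yaw,end=0.88):
    ctrl.line_to(*tool(c,yaw,0,75,0),vel=150)
    ctrl.line_to(tool(c,yaw,0,30,0)[0],vel=80)
    f=[]
    for a in np.linspace(0,end,9)[1:]:
        ctrl.line_to(*tool(c,yaw,a,30,0),vel=60); f.append(np.round(ctrl.state()["wrist_force"],1))
    ctrl.line_to(tool(c,yaw,end,75,0)[0],vel=80)
    return f
E
python3 - <<'E'
from h import *
c,y=np.array([600.2,0.]),.141
ctrl.grip(0.0)
ctrl.move_ptp(*tool(c,y,0,150,0));print(ctrl.state()["time"])
print(click(c,y)); 
ctrl.line_to(tool(c,y,.88,75,0,r=170)[0]);print(ctrl.state()["time"])
for n in("top","scene"):cv2.imwrite(f"pics/{n}1.png",ctrl.snapshot(n))
im=cv2.imread("pics/top1.png");print(axis(im))
s=cv2.imread("pics/scene1.png")[120:270,170:340]
cv2.imwrite("pics/c1.png",np.hstack([cv2.resize(im[130:220,215:305],(400,400)),cv2.resize(s,(400,400))]))
E
```

```text
3.35
[array([-0.8, -0.2,  0.4]), array([ 0.5,  1. , -0.6]), array([-2.6,  2.3,  0.5]), array([-1.2,  1.2,  0.5]), array([-1.7, -0.7,  0.3]), array([ 0.6,  0.6, -0.3]), array([-0.1,  0.5, -0.1]), array([-0.1, -0.2,  0.2])]
8.45
(array([564.65084251, -25.61911422]), np.float64(0.012323075634838249))
```

View pics/c1.png

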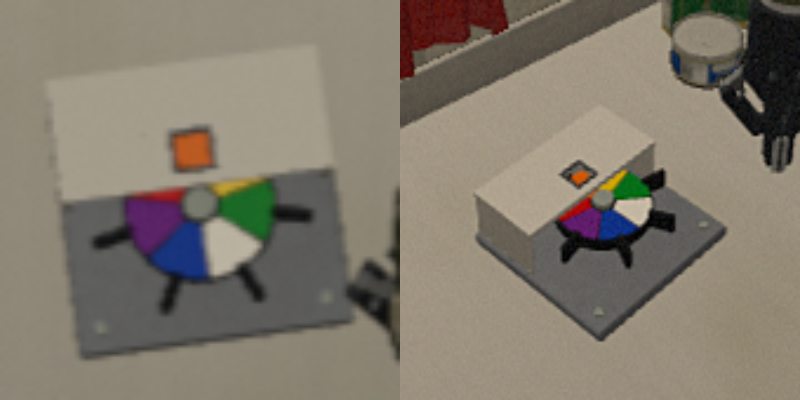

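The window now shows orange, so the wheel moved exactly one click. The hub is still at about (260,175.7), so the stand has not moved. The odd `axis()` value comes from the gripper being in the mask. Next click.

```bash
cat > go.py <<'E'
from h import *
import sys
c,y=np.array([600.2,0.]),.141
k=sys.argv[1]
ctrl.line_to(*tool(c,y,0,75,0,r=110))
click(c,y)
ctrl.line_to(tool(c,y,.88,75,0,r=170)[0]);print(ctrl.state()["time"])
im=ctrl.snapshot("top");print("window BGR",win(im))
cv2.imwrite(f"pics/c{k}.png",cv2.resize(im[130:220,215:305],(400,400)))
E
python3 go.py 2
```

```text
14.4667
window BGR [ 47 157 190]
```

View pics/c2.png

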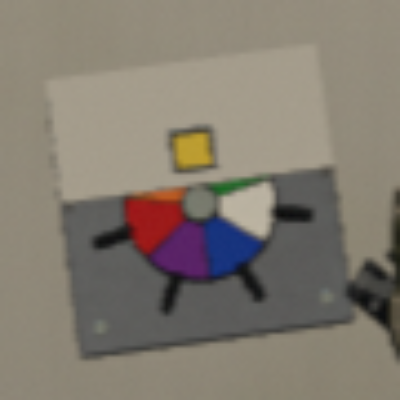

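The window at (192,150) in the crop shows yellow and the stand is still in place. One more click to go.

```bash
python3 go.py 3
```

```text
20.4333
window BGR [ 36 106  25]
```

View pics/c3.png

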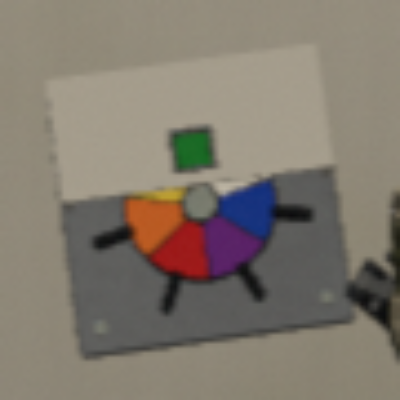

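Green now stands squarely in the window at (192,150), the lugs are at rest in a notch, the stand hasn't moved, and the gripper is clear.

```bash
python3 -c "
from plant import ctrl
print(ctrl.hand_in())"
```

```text
the job is handed in; nothing more can be done
None
```

I clicked the wheel on three times, from red to green, and handed the job in at about 20 s with green squarely in the window, the stand unmoved and the gripper clear; I kept clear of the four bystanders but did not measure their positions afterwards.

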